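# Shut and refill the sweet dispenser

### The arm

A 6-joint arm with a two-finger parallel gripper is mounted at the origin on a cart in front of the work surface, level with it; the furniture and walls round the work are solid. World frame = base frame: x ahead of the robot, y to its left, z up, the work surface at z = 0. Lengths are in m, angles in rad, forces in N, time in s.
With the tool pointing down it reaches from about 0.35 to 0.975 m from the base axis. Payload 4.9 kg.
Tool frame: the origin (TCP) lies on the centre line of the jaws, within the pads' length; the fingertips stand 17 mm ahead of it and the grasp point (between the pads) lies 2 mm behind it (robot.tip_reach is the distance from the TCP to the fingertips, in m); z points along the fingers, y is the line along which they close (so a half turn about z gives the same grasp; the last joint's range is limited). The gripper opens to 85 mm and grips with 20 to 120 N. Pads are 22 mm wide; open, the fingers measure 114 mm over their backs; the gripper's body (76 mm by 85 mm) begins 54 mm behind the grasp point. The pads swing forward as they close: fully open they stand 13 mm farther back than shut.
Start: joints at [-0.119, 0.053, 1.613, -0, 1.476, -0.119], TCP at [0.625, 0, 0.248] pointing down, gripper open.
Joint ranges: [-3.01, 3.01], [-1.01, 2.22], [0.06, 2.58], [-1.02, 4.17], [0.09, 2.62], [-3.14, 3.14]. Speed limits (rad/s): [2.57, 2.57, 3.14, 3.14, 3.14, 3.14].

### API

Orientations are given as a 3x3 rotation matrix whose columns are the frame's x, y, z axes.
In Python, from rig import status, imaging, robot gives the robot as it stands. The module is installed in compiled form; this text tells all that it offers.
- The arm moves only by the tool send_rows, never from a script. Its argument "increments" is a list of rows, each an object with "dr": the turn, a rotation vector about the world's x, y, z in degrees, a list of three; "xyz": the shift along the world's x, y, z in m, a list of three; "fingers": the opening in per cent of the stroke, from 0 (shut) to 100 (fully open). A call has 1 to 20 rows; each row shifts and turns the commanded pose from where the row before left it; what a row does not reach is not made up. A row lasts 1/10 s, in which the tool goes at most 50 mm and 8.59 degrees, less where a joint would pass 70% of its speed; a pose out of reach is approached as far as the arm can. A call is refused whole if a number of a shift passes 0.05 or a number of a turn 8.59, either way. A call with a gripper value outside its range is refused whole. The fingers move at their own pace and stop on an object; "squeeze" is the grip in N (left out, the last holds). Time passes only in rows, so rows that do not move let the fingers close. It gives the time, the measured TCP pose, the force, the opening and the grip force at its end, in the units of the state.
- status.read_state(): the state, without advancing time (a new reading comes with each control period).
- imaging.camera(name): name is "scene" or "side" or "wrist"; returns a dict with "pixels" (384x512x3 uint8, blue, green, red), "mtx" (3x3 intrinsics, pixels), "dist_coeffs" ([k1, k2, p1, p2, k3] as OpenCV has them; the pictures are not rectified), "position" and "attitude" of the camera in the world; the wrist camera has in their place "mount" (4x4, takes a point from camera to tool coordinates, whose origin is the TCP and whose axes are the flange's). Camera axes: x right, y down, z forward; pixel columns grow to the right and rows downward; lengths in m; the calibration is good to about 2 mm. A picture is of the moment at which its call begins: read the wrist's pose just before it. There is no depth.
- robot.sign_off(): hands the job in; it is judged then, once.
The state is a dict: "t": time; "joint_positions": joint angles; "joint_vel": joint speeds; "joint_efforts": joint torques, N m; "position": TCP position; "tool_rot": TCP orientation; "ft_force": force on the tool from outside, world axes, zero at the start; "wrist_torque": the same for the moment, N m; "opening": finger opening in m; "gripper_force": force on a finger pad.
Only numpy, scipy, OpenCV 4.12 (cv2) and the standard library are available. Lean on these libraries where they do the work, as an engineer would, in place of code of your own. Each camera call takes 0.05 s, during which the arm holds its last target. There are 200 camera calls.

### The job

Someone left the desk sweet dispenser open. Turn its red T-handle clockwise until it is firmly shut against its stop, then pour all six sweets from the blue scoop into the clear hopper and stand the empty scoop upright on the cork coaster again, with the shutter still shut. Leave the other things on the desk alone.

Things in the scene. Friction and masses are not known exactly. Their poses are not given: they have to be found in the camera images.
- dispenser: Desk-top sweet dispenser, screwed down: grey catch tray 190 (x) x 150 (y) x 18 mm, aluminium column at its rear (+x), clear round hopper on top with a white square outlet duct (36 mm inside) below it. Origin on the desk, straight under the hopper's centre; -x is its front, z up.
- hopper_mouth (a point): Centre of the hopper's open top, in the plane of its rim, 190 mm above the desk; mouth 112 mm inside diameter, 120 mm outside, walls upright for the upper 40 mm, then a funnel.
- handle_grip (a point): Centre of the red T-handle bar (66 long x 13 wide x 24 mm deep along z), in front of and below the hopper. z = turning axis, outwards; it leans 35 degrees from vertical to the dispenser's front. y = along the bar, x = across its 13 mm (both turn with it). The valve block begins 38 mm below this point along z. The steel shutter plate is fixed to the handle's shaft.
- gate (a joint): Angle of T-handle and shutter, rad. 0 = closed stop: bar crosswise (parallel to the dispenser's y), plate under the outlet. 1.571 = open stop: bar in the dispenser's x-z plane, plate swung out to +y. Closing is clockwise looking down on the handle. Stiff (about 0.3 N m friction); stays where it is left.
- coaster: Round cork coaster, 96 mm across, 9 mm thick, fixed on the desk mat (mat top 3 mm above the desk). Origin: centre of its underside; z up.
- scoop: Blue open scoop, 90 g, on the coaster with six sweets in it: two flat upright cheeks (102 long x 50 high x 3 mm, 56 mm apart outside), floor 46 x 4 mm, both ends alike, sloping outwards 30 degrees from upright to pouring lips at x = +-51, z = 50 mm. Origin: centre of its underside; x along its length to a lip, y across the cheeks, z up.
- sweet_1_center (a point): Centre of round hard sweet 1, 20 mm across, 10 g, loose in the scoop.
- sweet_2_center (a point): Centre of round hard sweet 2, 20 mm across, 10 g, loose in the scoop.
- sweet_3_center (a point): Centre of round hard sweet 3, 20 mm across, 10 g, loose in the scoop.
- sweet_4_center (a point): Centre of round hard sweet 4, 20 mm across, 10 g, loose in the scoop.
- sweet_5_center (a point): Centre of round hard sweet 5, 20 mm across, 10 g, loose in the scoop.
- sweet_6_center (a point): Centre of round hard sweet 6, 20 mm across, 10 g, loose in the scoop.
- remote: Black remote control 134 x 37 x 11 mm, loose bystander; origin at the centre of its underside, z up.
- memo_pad: Yellow block of notes 76 x 76 x 17 mm, loose bystander; origin at the centre of its underside, z up.
- mint_tin: Green-lidded flat tin 48 x 62 x 19 mm, loose bystander; origin at the centre of its underside, z up.
- usb_stick: Blue memory stick 18 x 57 x 8 mm, loose bystander; origin at the centre of its underside, z up.
- phone: Black phone 147 x 72 x 8 mm, loose bystander; origin at the centre of its underside, z up.

How it is judged:
By the outcome, as a careful person would: the job done as asked, in the order asked, and still so for the second after the job is handed in, with the robot touching nothing.
It also fails if it takes over 70 s, if anything falls off the work surface, if the arm or the gripper's body presses on something with over 40 N, if the wrist force passes 120 N, or if a joint passes its speed limit or range.

## Working session

There is one attempt and no reset: what is moved stays moved. The work goes in short steps, Python scripts to look and compute and a tool call to move; the robot and the scene stay as the last step left them, time stands still between calls to the robot, and variables do not carry over. Pictures are saved under pics/ and viewed, at most 10 in all, crops included, and the job is handed in when it is done.

Besides the shell and the picture viewer there is one more tool, called after "Emit:" as a command line: name --argument value ..., lists and objects as JSON in quotes. send_rows: Moves the arm, as the interface text tells. Its arguments: {"type":"object","properties":{"increments":{"type":"array","items":{"type":"object","properties":{"dr":{"type":"array","items":{"type":"number"}},"xyz":{"type":"array","items":{"type":"number"}},"fingers":{"type":"number"}}}},"squeeze":{"type":"number"}},"required":["increments"]}

```bash
mkdir -p pics
cat > h.py <<'E'
import numpy as np, cv2, pickle
from rig import status, imaging, robot
def grab(n):
    s=status.read_state(); c=imaging.camera(n)
    if n=="wrist":
        T=np.eye(4);T[:3,:3]=s["tool_rot"];T[:3,3]=s["position"];M=T@np.array(c["mount"])
        c["R"],c["p"]=M[:3,:3],M[:3,3]
    else: c["p"]=np.array(c["position"]); A=np.array(c["attitude"]); c["R"]=A
    c["mtx"]=np.array(c["mtx"]);c["dist_coeffs"]=np.array(c["dist_coeffs"]);return c
def ray(c,uv):
    q=cv2.undistortPoints(np.array([[uv]],float),c["mtx"],c["dist_coeffs"])[0,0]
    d=c["R"]@np.array([q[0],q[1],1]);return c["p"],d/np.linalg.norm(d)
def onz(c,uv,z):
    p,d=ray(c,uv);return p+d*(z-p[2])/d[2]
def tri(c1,a,c2,b):
    p,d=ray(c1,a);q,e=ray(c2,b);t=np.linalg.lstsq(np.c_[d,-e],q-p,rcond=None)[0]
    x,y=p+d*t[0],q+e*t[1];return (x+y)/2,np.linalg.norm(x-y)
def proj(c,X):
    R=c["R"].T;return cv2.projectPoints(np.atleast_2d(np.array(X,float)),cv2.Rodrigues(R)[0],-R@c["p"],c["mtx"],c["dist_coeffs"])[0][:,0]
E
python3 - <<'E'
from h import *
for n in ("scene","side","wrist"):
    c=grab(n);cv2.imwrite(f"pics/{n}0.png",cv2.resize(c["pixels"],(800,600)));pickle.dump(c,open(n+"0.pkl","wb"))
    print(n,c["p"].round(3),c["R"].round(2).tolist(),c["mtx"].round(0).tolist())
s=status.read_state();print(s)
E
```

```text
scene [-0.104 -0.472  0.942] [[0.68, -0.48, 0.56], [-0.73, -0.45, 0.51], [0.0, -0.75, -0.66]] [[378.0, 0.0, 254.0], [0.0, 378.0, 191.0], [0.0, 0.0, 1.0]]
side [ 0.304 -1.117  0.857] [[0.98, -0.11, 0.17], [-0.2, -0.48, 0.85], [-0.01, -0.87, -0.49]] [[487.0, 0.0, 265.0], [0.0, 487.0, 193.0], [0.0, 0.0, 1.0]]
wrist [0.625 0.069 0.374] [[1.0, 0.0, -0.0], [0.0, -0.96, -0.27], [-0.0, 0.27, -0.96]] [[295.0, 0.0, 254.0], [0.0, 295.0, 187.0], [0.0, 0.0, 1.0]]
{'t': 0.15, 'joint_positions': array([-1.18971220e-01,  5.32508184e-02,  1.61398265e+00,  1.11464145e-05,
        1.47601463e+00, -1.19007649e-01]), 'joint_vel': array([ 0.00037097, -0.002685  , -0.00417121,  0.00133623,  0.0006231 ,
        0.00023547]), 'joint_efforts': array([ 5.10442842e-04, -3.94241810e+01, -3.70721948e+01, -1.15854355e-04,
        4.61802789e-03,  5.00508997e-05]), 'position': array([6.24536049e-01, 7.67960473e-05, 2.47314722e-01]), 'tool_rot': array([[-3.51950748e-05,  9.99998651e-01, -1.64241894e-03],
       [ 9.99999978e-01,  3.55359291e-05,  2.07503124e-04],
       [ 2.07561209e-04, -1.64241160e-03, -9.99998630e-01]]), 'ft_force': array([-0.64585512,  0.13744985,  0.00080485]), 'wrist_torque': array([-0.00543802, -0.01286278,  0.00578419]), 'gripper_force': 0.0, 'opening': 0.0855080996517508}
```

View pics/scene0.png

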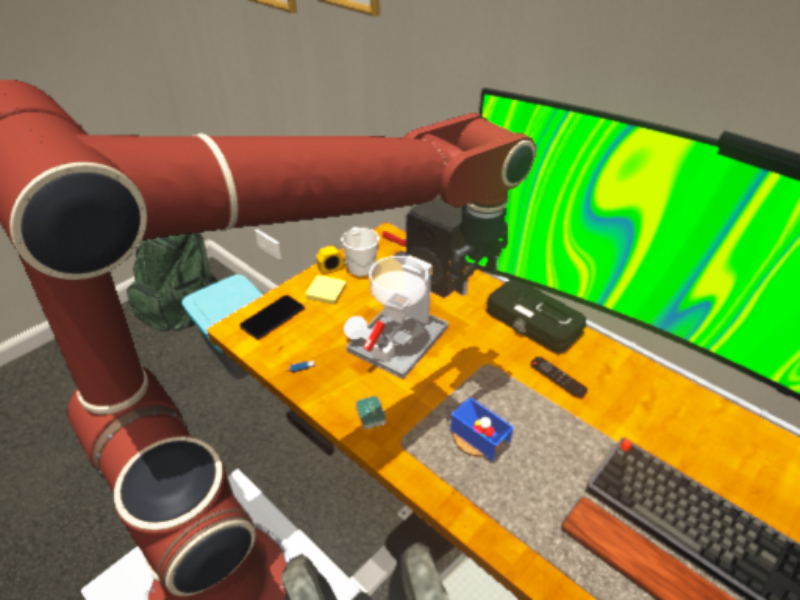

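View pics/side0.png

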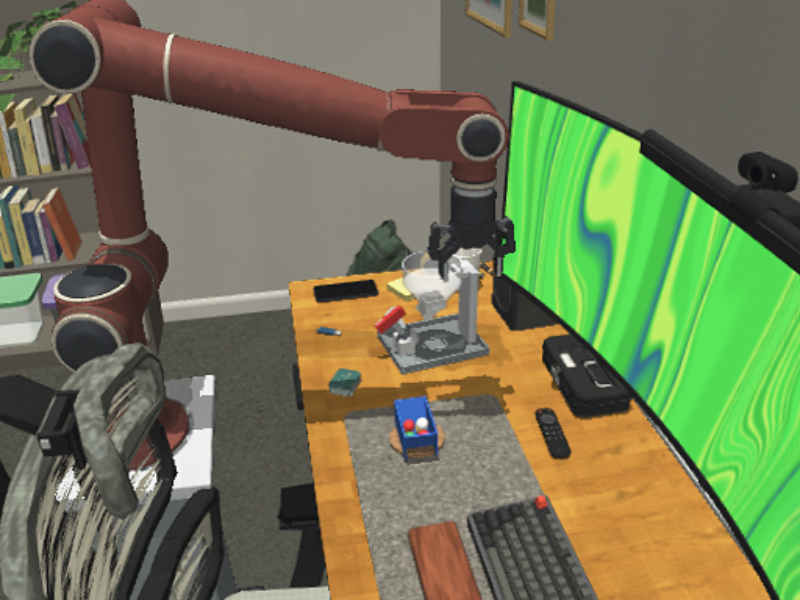

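Scene: handle bar at about (374,336), hopper at (398,285), scoop at (481,428), tray corners (405,373) and (447,325). Side: handle (390,319), hopper (432,270), scoop (415,430), tray corners (403,369) and (488,352). All are in 800x600 pixels.

Run:
```python
from h import *
S=pickle.load(open("scene0.pkl","rb"));D=pickle.load(open("side0.pkl","rb"));k=.64
def mask(c,lo,hi,roi):
    h=cv2.cvtColor(c["pixels"],cv2.COLOR_BGR2HSV);m=cv2.inRange(h,lo,hi)
    if lo[0]==0: m|=cv2.inRange(h,(172,lo[1],lo[2]),(180,255,255))
    z=np.zeros_like(m);x0,y0,x1,y1=[int(a*k) for a in roi];z[y0:y1,x0:x1]=m[y0:y1,x0:x1];
    n,l,st,ce=cv2.connectedComponentsWithStats(z);i=1+st[1:,4].argmax();return l==i,ce[i],st[i]
def ends(m):
    p=np.argwhere(m)[:,::-1].astype(float);u=np.linalg.svd(p-p.mean(0),full_matrices=0)[2][0]
    t=(p-p.mean(0))@u;return p.mean(0)+u*t.min(),p.mean(0)+u*t.max()
a=mask(S,(0,170,90),(5,255,255),(345,310,395,365));b=mask(D,(0,170,90),(5,255,255),(365,295,415,340))
print("handle",a[1:],b[1:],tri(S,a[1],D,b[1]));print(ends(a[0]),ends(b[0]))
for e in ends(a[0]):
  for f in ends(b[0]): print(tri(S,e,D,f))
bl=[mask(c,(108,130,50),(128,255,255),r) for c,r in((S,(430,380,530,480)),(D,(370,380,460,480)))]
print("scoop",bl[0][1:],bl[1][1:],tri(S,bl[0][1],D,bl[1][1]))
for n,p,q,c in (("S",(405,373),(447,325),S),("D",(403,369),(488,352),D)): print(n,onz(c,np.array(p)*k,.018),onz(c,np.array(q)*k,.018))
print("S leftcorner",onz(S,np.array((348,347))*k,.018))
for n,c,p in(("S",S,(398,285)),):print(onz(c,np.array(p)*k,.17))
W=pickle.load(open("wrist0.pkl","rb"))
```

```text
handle (array([240.11538462, 213.66666667]), array([234, 206,  12,  18,  78], dtype=int32)) (array([249.616, 203.84 ]), array([240, 196,  19,  17, 125], dtype=int32)) (array([0.50649731, 0.1498184 , 0.09016706]), np.float64(0.0004348251606612578))
(array([243.65031866, 206.31259323]), array([235.32331369, 223.63608647])) (array([257.15252159, 197.33535377]), array([241.78823941, 210.59600976]))
(array([0.53034578, 0.15610643, 0.10480796]), np.float64(0.0035725194992780023))
(array([0.49293117, 0.12576651, 0.11000569]), np.float64(0.055360422896361894))
(array([0.51126009, 0.16330815, 0.07597672]), np.float64(0.06468724887264084))
(array([0.47967737, 0.14512093, 0.07041311]), np.float64(0.003186986782917553))
scoop (array([306.26229508, 272.60059613]), array([289, 255,  39,  39, 671], dtype=int32)) (array([265.40331492, 269.96132597]), array([252, 254,  28,  37, 543], dtype=int32)) (array([ 0.49699002, -0.12727657,  0.04706193]), np.float64(0.006139019568218914))
S [0.5173902  0.07580035 0.018     ] [0.68977953 0.10329133 0.018     ]
D [0.51706055 0.07591139 0.018     ] [0.69432092 0.09812344 0.018     ]
S leftcorner [0.48887402 0.21749142 0.018     ]
[0.58344826 0.15722611 0.17      ]
```

View pics/wrist0.png

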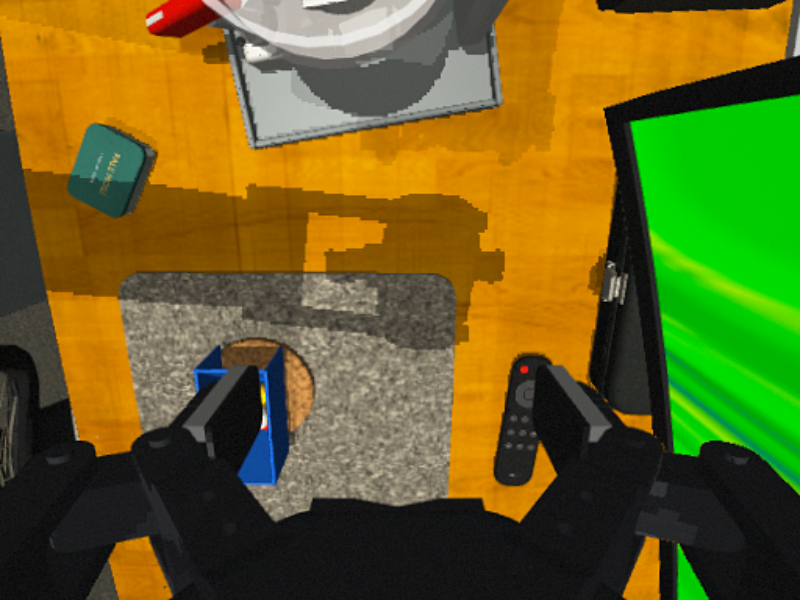

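Wrist: tray corners at (252,148) and (500,105), scoop at (240,420), coaster at (268,385), tin at (112,170). The handle is fully open: its bar slopes in the x-z plane, with dispenser yaw about 9°. I'll move to a pre-grasp view along the handle axis.

Emit:
send_rows --increments '[{"dr": [0,0,8.25],"xyz": [-0.02,0,0]},{"dr": [0,0,8.25],"xyz": [-0.02,0,0]},{"dr": [0,0,8.25],"xyz": [-0.02,0,0]},{"dr": [0,0,8.25],"xyz": [-0.02,0,0]},{"dr": [0,0,8.25],"xyz": [-0.02,0,0]},{"dr": [0,0,8.25],"xyz": [-0.02,0,0]},{"dr": [0,0,8.25],"xyz": [-0.02,0,0]},{"dr": [0,0,8.25],"xyz": [-0.02,0,0]},{"dr": [0,0,8.25],"xyz": [-0.02,0,0]},{"dr": [0,0,8.25],"xyz": [-0.017,0,0]},{"dr": [0,0,8.25]},{"dr": [0,0,8.25]},{"dr": [1.1,-6.9,0],"xyz": [0,0.028,-0.009]},{"dr": [1.1,-6.9,0],"xyz": [0,0.028,-0.009]},{"dr": [1.1,-6.9,0],"xyz": [0,0.028,-0.009]},{"dr": [1.1,-6.9,0],"xyz": [0,0.028,-0.009]},{"dr": [1.1,-6.9,0],"xyz": [0,0.027,-0.009]},{},{}]'

```text
invalid input at $.increments[0]: expected keys dr, xyz, fingers
```

Run:
```python
from h import *
c=grab("wrist");cv2.imwrite("pics/w1.png",cv2.resize(c["pixels"],(800,600)));pickle.dump(c,open("w1.pkl","wb"))
s=status.read_state();print(s["position"],s["tool_rot"].round(3).tolist(),s["joint_positions"].round(2))
```

```text
[6.24631540e-01 4.99070418e-05 2.47513604e-01] [[0.0, 1.0, -0.001], [1.0, -0.0, 0.0], [0.0, -0.001, -1.0]] [-0.12  0.05  1.61  0.    1.48 -0.12]
```

View pics/w1.png

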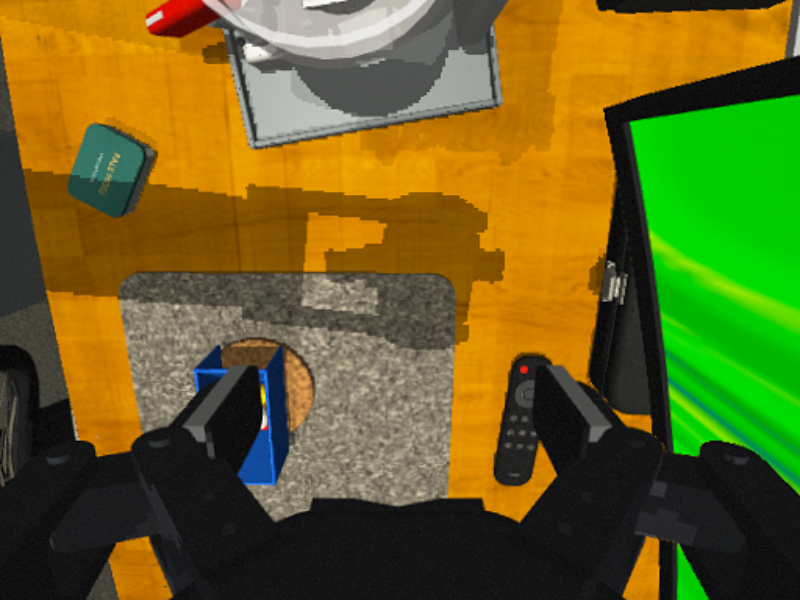

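The call was refused because every row needs all three keys, so the picture is unchanged. Resending with full rows.

Emit:
send_rows --increments '[{"dr": [0,0,8.25],"xyz": [-0.02,0,0],"fingers": 100},{"dr": [0,0,8.25],"xyz": [-0.02,0,0],"fingers": 100},{"dr": [0,0,8.25],"xyz": [-0.02,0,0],"fingers": 100},{"dr": [0,0,8.25],"xyz": [-0.02,0,0],"fingers": 100},{"dr": [0,0,8.25],"xyz": [-0.02,0,0],"fingers": 100},{"dr": [0,0,8.25],"xyz": [-0.02,0,0],"fingers": 100},{"dr": [0,0,8.25],"xyz": [-0.02,0,0],"fingers": 100},{"dr": [0,0,8.25],"xyz": [-0.02,0,0],"fingers": 100},{"dr": [0,0,8.25],"xyz": [-0.02,0,0],"fingers": 100},{"dr": [0,0,8.25],"xyz": [-0.017,0,0],"fingers": 100},{"dr": [0,0,8.25],"xyz": [0,0,0],"fingers": 100},{"dr": [0,0,8.25],"xyz": [0,0,0],"fingers": 100},{"dr": [1.1,-6.9,0],"xyz": [0,0.028,-0.009],"fingers": 100},{"dr": [1.1,-6.9,0],"xyz": [0,0.028,-0.009],"fingers": 100},{"dr": [1.1,-6.9,0],"xyz": [0,0.028,-0.009],"fingers": 100},{"dr": [1.1,-6.9,0],"xyz": [0,0.028,-0.009],"fingers": 100},{"dr": [1.1,-6.9,0],"xyz": [0,0.027,-0.009],"fingers": 100},{"dr": [0,0,0],"xyz": [0,0,0],"fingers": 100},{"dr": [0,0,0],"xyz": [0,0,0],"fingers": 100}]'

```text
t: 2.1
position: [0.4274, 0.1393, 0.2028]
tool_rot: [[-0.81, -0.158, 0.564], [-0.13, 0.987, 0.091], [-0.572, 0.0, -0.821]]
ft_force: [0.0, -0.3, 0.5]
opening: 0.0853
gripper_force: 0.0
```

Run:
```python
from h import *
c=grab("wrist");cv2.imwrite("pics/w2.png",cv2.resize(c["pixels"],(800,600)));pickle.dump(c,open("w1.pkl","wb"))
s=status.read_state();print(s["position"],s["tool_rot"].round(3).tolist(),s["joint_positions"].round(2))
```

```text
[0.42837876 0.13880006 0.20431369] [[-0.809, -0.157, 0.566], [-0.128, 0.988, 0.09], [-0.573, 0.0, -0.82]] [ 0.14 -0.83  2.42  0.01  0.94 -1.59]
```

View pics/w2.png

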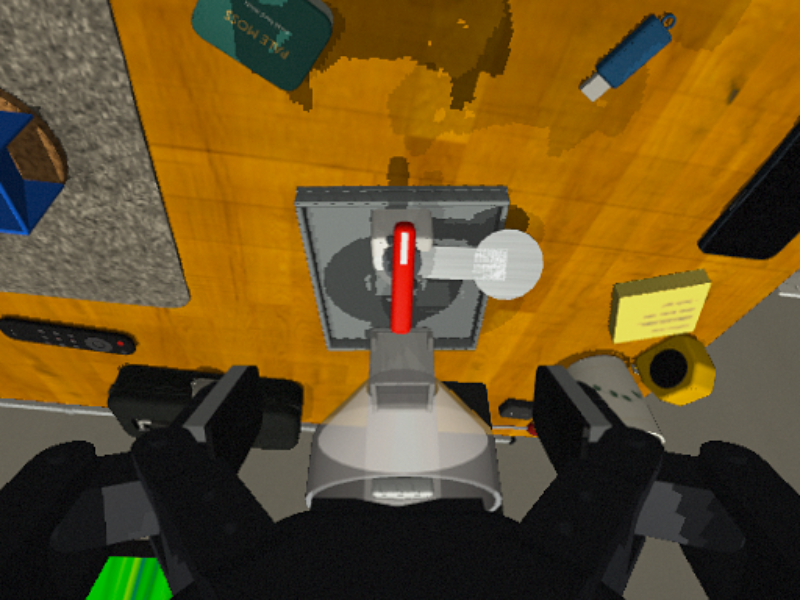

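Wrist: the bar is upright at (402,278), spanning rows 222–333. The tray's front edge is level at row 187, so the yaw is right. The shutter disc at (508,264) is swung out to +y.

Run:
```python
from h import *
W=pickle.load(open("w1.pkl","rb"));S=pickle.load(open("scene0.pkl","rb"));D=pickle.load(open("side0.pkl","rb"))
h=cv2.cvtColor(W["pixels"],cv2.COLOR_BGR2HSV);m=cv2.inRange(h,(0,170,90),(6,255,255))|cv2.inRange(h,(172,170,90),(180,255,255))
m[:130]=0;m[225:]=0;m[:,:235]=0;m[:,280:]=0
p=np.argwhere(m)[:,::-1].astype(np.float32);print(p.min(0),p.max(0),cv2.minAreaRect(p));ce=np.array(cv2.minAreaRect(p)[0])
for c,uv in((S,(240.1,213.7)),(D,(249.6,203.8))):print(tri(W,ce,c,uv))
s=status.read_state();R=s["tool_rot"];P=s["position"]
q,d=ray(W,ce)
for dist in(.12,.13,.14,.15):  # depth along tool z of visible bar
    x=q+d*((P+R[:,2]*dist-q)@R[:,2])/(d@R[:,2]);print(dist,x,(R.T@(x-P)))
# tray front edge direction
a,b=onz(W,np.array((297,188))*.64,.018),onz(W,np.array((507,187))*.64,.018);print(a,b,np.linalg.norm(a-b),np.degrees(np.arctan2(*(b-a)[:2])))
# bar length check
for dist in(.12,.13,.14):
    e=[ (lambda q,d:q+d*((P+R[:,2]*dist-q)@R[:,2])/(d@R[:,2]))(*ray(W,uv)) for uv in((ce[0],p[:,1].min()),(ce[0],p[:,1].max()))];print(dist,np.linalg.norm(e[0]-e[1]))
```

```text
[250. 144.] [265. 213.] ((257.3124694824219, 178.46945190429688), (13.897390365600586, 69.28715515136719), 2.544804573059082)
(array([0.51360293, 0.15713612, 0.07959213]), np.float64(0.0010709425080962188))
(array([0.50692941, 0.15594899, 0.08575851]), np.float64(0.00139580595103118))
0.12 [0.48873222 0.15255944 0.10107527] [0.00854728 0.00412037 0.12      ]
0.13 [0.49635961 0.1539089  0.09428853] [0.00608982 0.00425703 0.13      ]
0.14 [0.50398699 0.15525836 0.0875018 ] [0.00363236 0.00439369 0.14      ]
0.15 [0.51161438 0.15660781 0.08071506] [0.0011749  0.00453035 0.15      ]
[0.50204444 0.0840053  0.018     ] [0.47887548 0.22286358 0.018     ] 0.14077792623867455 -9.472726833328487
0.12 0.061041428016373696
0.13 0.06352729260308078
0.14 0.06601315718978787
```

Run:
```python
from h import *
W=pickle.load(open("w1.pkl","rb"));S=pickle.load(open("scene0.pkl","rb"))
s=status.read_state();R=s["tool_rot"];P=s["position"]
x,e=tri(W,np.array((508,264))*.64,S,np.array((355,328))*.64);print(x,e,R.T@(x-P))
```

```text
[0.53113346 0.23824069 0.03521961] 0.004594916514266932 [0.00096699 0.08209078 0.20566951]
```

Emit:
send_rows --increments '[{"dr": [0,0,0],"xyz": [-0.003,0.004,-0.002],"fingers": 40},{"dr": [0,0,0],"xyz": [0.0105,0.0017,-0.0152],"fingers": 40},{"dr": [0,0,0],"xyz": [0.0105,0.0017,-0.0152],"fingers": 40},{"dr": [0,0,0],"xyz": [0.0105,0.0017,-0.0152],"fingers": 40},{"dr": [0,0,0],"xyz": [0.0105,0.0017,-0.0152],"fingers": 40},{"dr": [0,0,0],"xyz": [0.0105,0.0017,-0.0152],"fingers": 40},{"dr": [0,0,0],"xyz": [0.0105,0.0017,-0.0152],"fingers": 40},{"dr": [0,0,0],"xyz": [0.0105,0.0017,-0.0152],"fingers": 40},{"dr": [0,0,0],"xyz": [0.0105,0.0017,-0.0152],"fingers": 40},{"dr": [0,0,0],"xyz": [0,0,0],"fingers": 40},{"dr": [0,0,0],"xyz": [0,0,0],"fingers": 40}]'

```text
t: 3.25
position: [0.5097, 0.1561, 0.0801]
tool_rot: [[-0.81, -0.155, 0.565], [-0.127, 0.988, 0.089], [-0.572, 0.001, -0.82]]
ft_force: [0.8, 0.6, -0.6]
opening: 0.0344
gripper_force: 0.0
```

Run:
```python
from h import *
c=grab("wrist");d=grab("side")
a=cv2.resize(c["pixels"],(400,300));b=cv2.resize(d["pixels"][150:270,210:370],(400,300),interpolation=cv2.INTER_CUBIC)
cv2.imwrite("pics/g1.png",np.hstack([a,b]))
```

```text
(no output)
```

View pics/g1.png

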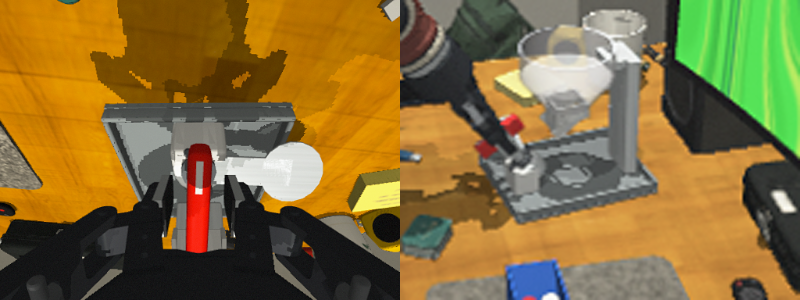

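The bar (column 200) sits midway between the fingers (163 and 237), and the side view shows the tips clear of the block. Closing.

Emit:
send_rows --increments '[{"dr": [0,0,0],"xyz": [0,0,0],"fingers": 0},{"dr": [0,0,0],"xyz": [0,0,0],"fingers": 0},{"dr": [0,0,0],"xyz": [0,0,0],"fingers": 0},{"dr": [0,0,0],"xyz": [0,0,0],"fingers": 0},{"dr": [0,0,0],"xyz": [0,0,0],"fingers": 0},{"dr": [0,0,0],"xyz": [0,0,0],"fingers": 0}]' --squeeze 80

```text
t: 3.95
position: [0.5095, 0.1558, 0.0812]
tool_rot: [[-0.809, -0.156, 0.567], [-0.129, 0.988, 0.089], [-0.574, -0.001, -0.819]]
ft_force: [-5.5, -7.9, 5.4]
opening: 0.0123
gripper_force: 77.5
```

Emit:
send_rows --increments '[{"dr": [2.83,0.45,-4.1],"xyz": [0,0,0],"fingers": 0},{"dr": [2.83,0.45,-4.1],"xyz": [0,0,0],"fingers": 0},{"dr": [2.83,0.45,-4.1],"xyz": [0,0,0],"fingers": 0},{"dr": [2.83,0.45,-4.1],"xyz": [0,0,0],"fingers": 0},{"dr": [2.83,0.45,-4.1],"xyz": [0,0,0],"fingers": 0},{"dr": [2.83,0.45,-4.1],"xyz": [0,0,0],"fingers": 0},{"dr": [2.83,0.45,-4.1],"xyz": [0,0,0],"fingers": 0},{"dr": [0,0,0],"xyz": [0,0,0],"fingers": 0}]'

```text
t: 4.75
position: [0.5094, 0.155, 0.081]
tool_rot: [[-0.752, 0.337, 0.567], [0.462, 0.883, 0.087], [-0.471, 0.327, -0.819]]
ft_force: [-7.4, -15.7, 9.1]
opening: 0.0121
gripper_force: 79.1
```

Run:
```python
from h import *
s=status.read_state();R=s["tool_rot"];print(s["wrist_torque"],R.T@s["wrist_torque"],R.T@s["ft_force"],R.round(3),s["joint_positions"].round(2))
```

```text
[-1.38967781  0.51980115 -1.08957567] [ 1.79778389 -0.36599557  0.15031003] [ -5.97858275 -13.42790325 -13.00390245] [[-0.752  0.337  0.567]
 [ 0.462  0.883  0.087]
 [-0.471  0.327 -0.819]] [ 0.16 -0.32  2.33 -0.    0.52 -0.96]
```

Emit:
send_rows --increments '[{"dr": [2.83,0.45,-4.1],"xyz": [0,0,0],"fingers": 0},{"dr": [2.83,0.45,-4.1],"xyz": [0,0,0],"fingers": 0},{"dr": [2.83,0.45,-4.1],"xyz": [0,0,0],"fingers": 0},{"dr": [2.83,0.45,-4.1],"xyz": [0,0,0],"fingers": 0},{"dr": [2.83,0.45,-4.1],"xyz": [0,0,0],"fingers": 0},{"dr": [2.83,0.45,-4.1],"xyz": [0,0,0],"fingers": 0},{"dr": [2.83,0.45,-4.1],"xyz": [0,0,0],"fingers": 0},{"dr": [2.83,0.45,-4.1],"xyz": [0,0,0],"fingers": 0},{"dr": [2.83,0.45,-4.1],"xyz": [0,0,0],"fingers": 0},{"dr": [2.83,0.45,-4.1],"xyz": [0,0,0],"fingers": 0},{"dr": [0,0,0],"xyz": [0,0,0],"fingers": 0},{"dr": [0,0,0],"xyz": [0,0,0],"fingers": 0}]'

```text
t: 5.95
position: [0.5086, 0.1542, 0.0803]
tool_rot: [[-0.225, 0.794, 0.565], [0.973, 0.215, 0.086], [-0.053, 0.569, -0.821]]
ft_force: [-14.0, -21.5, 13.4]
opening: 0.0119
gripper_force: 80.4
```

Run:
```python
from h import *
s=status.read_state();R=s["tool_rot"];print(R.T@s["wrist_torque"],R.T@s["ft_force"])
```

```text
[ 1.37019542 -2.26110747  0.11022061] [-18.44739299  -8.15209031 -20.75193734]
```

Emit:
send_rows --increments '[{"dr": [1.42,0.22,-2.05],"xyz": [0,0,0],"fingers": 0},{"dr": [1.42,0.22,-2.05],"xyz": [0,0,0],"fingers": 0},{"dr": [1.42,0.22,-2.05],"xyz": [0,0,0],"fingers": 0},{"dr": [0,0,0],"xyz": [0,0,0],"fingers": 0},{"dr": [0,0,0],"xyz": [0,0,0],"fingers": 0}]'

```text
t: 6.45
position: [0.5085, 0.1544, 0.0802]
tool_rot: [[-0.125, 0.815, 0.565], [0.992, 0.094, 0.085], [0.016, 0.571, -0.821]]
ft_force: [-13.9, -17.3, 11.8]
opening: 0.0119
gripper_force: 89.6
```

Run:
```python
from h import *
s=status.read_state();R=s["tool_rot"];print(R.T@s["wrist_torque"],R.T@s["ft_force"])
```

```text
[ 1.18807034 -2.10014197 -1.54049173] [-15.18918648  -6.17263635 -18.97484842]
```

Moment about the axis has risen to 1.5 N·m with the bar turned 92°, so it is firmly on the stop. Releasing and backing out along the axis.

Emit:
send_rows --increments '[{"dr": [0,0,0],"xyz": [0,0,0],"fingers": 35},{"dr": [0,0,0],"xyz": [0,0,0],"fingers": 35},{"dr": [0,0,0],"xyz": [0,0,0],"fingers": 35},{"dr": [0,0,0],"xyz": [0,0,0],"fingers": 35},{"dr": [0,0,0],"xyz": [-0.0113,-0.0018,0.0164],"fingers": 35},{"dr": [0,0,0],"xyz": [-0.0113,-0.0018,0.0164],"fingers": 35},{"dr": [0,0,0],"xyz": [-0.0113,-0.0018,0.0164],"fingers": 35},{"dr": [0,0,0],"xyz": [-0.0113,-0.0018,0.0164],"fingers": 35},{"dr": [0,0,0],"xyz": [-0.0113,-0.0018,0.0164],"fingers": 35},{"dr": [0,0,0],"xyz": [-0.0113,-0.0018,0.0164],"fingers": 35},{"dr": [0,0,0],"xyz": [-0.0113,-0.0018,0.0164],"fingers": 35},{"dr": [0,0,0],"xyz": [0,0,0],"fingers": 35}]'

```text
t: 7.65
position: [0.4307, 0.1444, 0.198]
tool_rot: [[-0.121, 0.812, 0.572], [0.992, 0.084, 0.092], [0.027, 0.578, -0.815]]
ft_force: [0.6, -0.1, 0.1]
opening: 0.0302
gripper_force: 0.0
```

Run:
```python
from h import *
c=grab("wrist");d=grab("side");e=grab("scene");pickle.dump((c,d,e),open("c2.pkl","wb"))
f=lambda i:cv2.resize(i,(400,300),interpolation=cv2.INTER_CUBIC)
cv2.imwrite("pics/g2.png",np.vstack([np.hstack([f(c["pixels"]),f(d["pixels"][150:270,210:370])]),np.hstack([f(e["pixels"][150:270,200:360]),f(d["pixels"][225:315,210:330])])]))
s=status.read_state();print(s["position"],s["tool_rot"].round(3).tolist(),s["joint_positions"].round(2))
```

```text
[0.42981252 0.14404027 0.19363102] [[-0.121, 0.816, 0.565], [0.992, 0.084, 0.09], [0.026, 0.572, -0.82]] [ 0.16 -0.81  2.42 -0.    0.91  0.05]
```

View pics/g2.png

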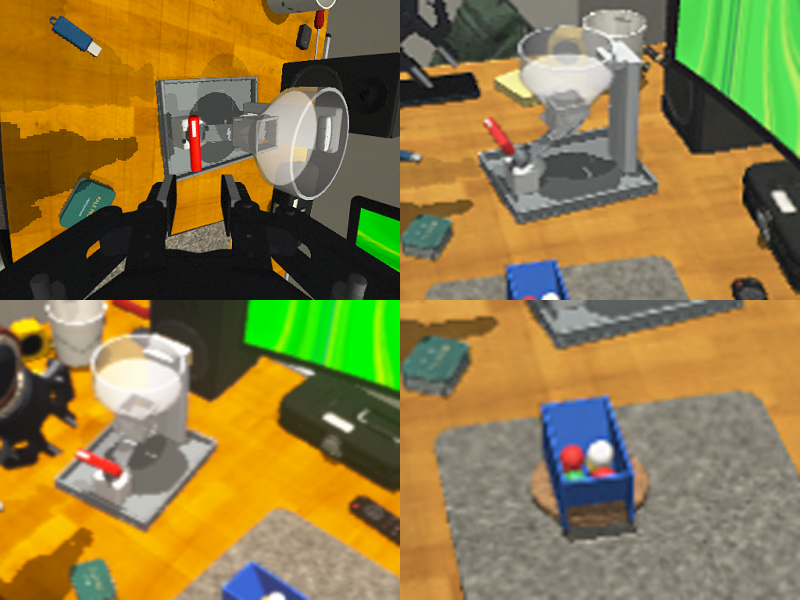

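The shutter is shut: in the side and scene views the plate lies under the outlet. The bar is crosswise. In the side crop the scoop rim corners are at (542,407), (612,397), (560,485) and (633,475), and the hopper rim centres are at (566,55) in the side crop and (139,360) in the scene crop.

Run:
```python
from h import *
W,D,S=pickle.load(open("c2.pkl","rb"))
a,b=np.array((210+166/2.5,150+55/2.5)),np.array((200+139/2.5,150+60/2.5))
print("hopper",onz(D,a,.19),onz(S,b,.19),tri(S,b,D,a))
C=np.array([(542,407),(612,397),(560,485),(633,475)])
P=np.array([onz(D,(210+(u-400)/3.3333,225+(v-300)/3.3333),.062) for u,v in C]);print(P,P.mean(0))
for i,j in((0,1),(2,3),(0,2),(1,3)):
    v=P[j]-P[i];print(np.linalg.norm(v),np.degrees(np.arctan2(v[1],v[0])))
cv=lambda c,lo,hi:cv2.inRange(cv2.cvtColor(c["pixels"],cv2.COLOR_BGR2HSV),lo,hi)
for c,z in((S,.012),(D,.012)):
    m=cv(c,(108,130,40),(128,255,255));m[:230]=0
    n,l,st,ce=cv2.connectedComponentsWithStats(m);i=1+st[1:,4].argmax();print(st[i],ce[i])
    q,_=cv2.findContours((l==i).astype(np.uint8),0,2);print(onz(c,ce[i],.04))
```

```text
hopper [0.59053518 0.15063816 0.19      ] [0.5985295  0.16738971 0.19      ] (array([0.59653145, 0.16671538, 0.18575839]), np.float64(0.009204935797157495))
[[ 0.47334686 -0.08092385  0.062     ]
 [ 0.53145969 -0.07967654  0.062     ]
 [ 0.46925216 -0.1799194   0.062     ]
 [ 0.52590112 -0.17999779  0.062     ]] [ 0.49998996 -0.1301294   0.062     ]
0.058126217229742795 1.2295783721215612
0.05664901395388386 -0.07928552641905431
0.09908019879005046 -92.3685421819074
0.10047512194878536 -93.17138447365122
[289 255  39  39 653] [306.57886677 272.67534456]
[ 0.49869177 -0.12722256  0.04      ]
[253 254  27  37 534] [265.4082397  270.17790262]
[ 0.50115236 -0.11612801  0.04      ]
```

Emit:
send_rows --increments '[{"dr": [-1.1,6.9,0],"xyz": [0.002,-0.025,0.006],"fingers": 85},{"dr": [-1.1,6.9,0],"xyz": [0.002,-0.028,0.002],"fingers": 85},{"dr": [-1.1,6.9,0],"xyz": [0.004,-0.028,0],"fingers": 85},{"dr": [-1.1,6.9,0],"xyz": [0.006,-0.028,0],"fingers": 85},{"dr": [-1.1,6.9,0],"xyz": [0.008,-0.028,0],"fingers": 85},{"dr": [0,0,-2.1],"xyz": [0.008,-0.028,0],"fingers": 85},{"dr": [0,0,-2.1],"xyz": [0.01,-0.028,0],"fingers": 85},{"dr": [0,0,-2.1],"xyz": [0.01,-0.028,0],"fingers": 85},{"dr": [0,0,-2.1],"xyz": [0.01,-0.028,0],"fingers": 85},{"dr": [0,0,0],"xyz": [0.01,-0.025,0],"fingers": 85},{"dr": [0,0,0],"xyz": [0,0,0],"fingers": 85},{"dr": [0,0,0],"xyz": [0,0,0],"fingers": 85}]'

```text
t: 9.0
position: [0.4995, -0.13, 0.2005]
tool_rot: [[0.035, 0.999, -0.002], [0.999, -0.035, 0.002], [0.002, -0.002, -1.0]]
ft_force: [0.4, 0.7, 0.5]
opening: 0.0725
gripper_force: 0.0
```

Run:
```python
from h import *
c=grab("wrist");cv2.imwrite("pics/w3.png",cv2.resize(c["pixels"],(800,600)));pickle.dump(c,open("w3.pkl","wb"))
s=status.read_state();print(s["position"],s["tool_rot"].round(3).tolist(),s["joint_positions"].round(2))
m=cv2.inRange(cv2.cvtColor(c["pixels"],cv2.COLOR_BGR2HSV),(108,130,40),(128,255,255))
n,l,st,ce=cv2.connectedComponentsWithStats(m);i=1+st[1:,4].argmax();print(st[i],ce[i])
```

```text
[ 0.49943853 -0.12950595  0.2008174 ] [[0.034, 0.999, -0.002], [0.999, -0.034, 0.002], [0.002, -0.002, -1.0]] [-0.4  -0.18  1.91  0.    1.41 -0.36]
[ 221  122   63  110 3883] [253.71619882 175.0690188 ]
```

View pics/w3.png

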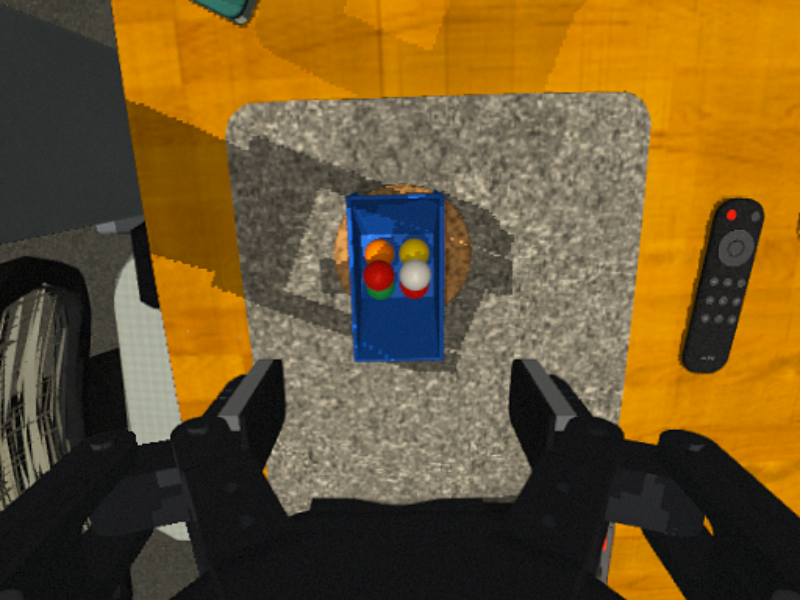

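Wrist: scoop rim corners are at (347,195), (444,192), (355,361) and (445,360), all six sweets are inside, and the coaster spans columns 335–471 with its centre near (403,252).

Run:
```python
from h import *
c=pickle.load(open("w3.pkl","rb"))
P=np.array([onz(c,np.array(u)*.64,.062) for u in((347,195),(444,192),(355,361),(445,360))]);print(P.round(4),P.mean(0))
for i,j in((0,1),(2,3),(0,2),(1,3)):
    v=P[j]-P[i];print(np.linalg.norm(v).round(4),np.degrees(np.arctan2(v[1],v[0])).round(1))
m=cv2.inRange(cv2.cvtColor(c["pixels"],cv2.COLOR_BGR2HSV),(5,60,60),(20,190,255));m[:115]=0;m[205:]=0;m[:,:210]=0;m[:,305:]=0
p=np.argwhere(m)[:,::-1].astype(np.float32);h=cv2.convexHull(p)[:,0];X=np.array([onz(c,u,.012) for u in h])[:,:2]
A=np.c_[2*X,np.ones(len(X))];s=np.linalg.lstsq(A,(X**2).sum(1),rcond=None)[0];print("coaster",s[:2],np.sqrt(s[2]+s[:2]@s[:2]))
```

```text
[[ 0.4731 -0.0769  0.062 ]
 [ 0.528  -0.0772  0.062 ]
 [ 0.4717 -0.1786  0.062 ]
 [ 0.5279 -0.1798  0.062 ]] [ 0.50017557 -0.12814193  0.062     ]
0.0549 -0.2
0.0562 -1.2
0.1017 -90.8
0.1027 -90.1
coaster [ 0.50447196 -0.12370242] 0.05527557882057731
```

Scoop centre is (0.500,-0.128) with yaw −0.5°, and its 102 × 56 mm size checks out. I'll pre-tilt 20° and descend.

Emit:
send_rows --increments '[{"dr": [-6.67,0,1.5],"xyz": [0,0,0],"fingers": 85},{"dr": [-6.67,0,0],"xyz": [0.0005,0.001,0],"fingers": 85},{"dr": [-6.67,0,0],"xyz": [0,0,0],"fingers": 85},{"dr": [0,0,0],"xyz": [0,0,-0.025],"fingers": 85},{"dr": [0,0,0],"xyz": [0,0,-0.025],"fingers": 85},{"dr": [0,0,0],"xyz": [0,0,-0.025],"fingers": 85},{"dr": [0,0,0],"xyz": [0,0,-0.025],"fingers": 85},{"dr": [0,0,0],"xyz": [0,0,-0.02],"fingers": 85},{"dr": [0,0,0],"xyz": [0,0,-0.015],"fingers": 85},{"dr": [0,0,0],"xyz": [0,0,-0.012],"fingers": 85},{"dr": [0,0,0],"xyz": [0,0,-0.01],"fingers": 85},{"dr": [0,0,0],"xyz": [0,0,0],"fingers": 85},{"dr": [0,0,0],"xyz": [0,0,0],"fingers": 85}]'

```text
t: 10.35
position: [0.5008, -0.1291, 0.046]
tool_rot: [[0.008, 1.0, 0.003], [0.94, -0.006, -0.342], [-0.342, 0.006, -0.94]]
ft_force: [-0.8, 0.2, 1.1]
opening: 0.0728
gripper_force: 0.0
```

Run:
```python
from h import *
c=grab("wrist");d=grab("side")
a=cv2.resize(c["pixels"],(400,300));b=cv2.resize(d["pixels"][225:315,210:330],(400,300),interpolation=cv2.INTER_CUBIC)
cv2.imwrite("pics/g3.png",np.hstack([a,b]))
s=status.read_state();print(s["position"],s["joint_positions"].round(2))
```

```text
[ 0.50120896 -0.12921905  0.04655561] [-0.23  0.01  2.05 -0.4   1.03 -0.02]
```

View pics/g3.png

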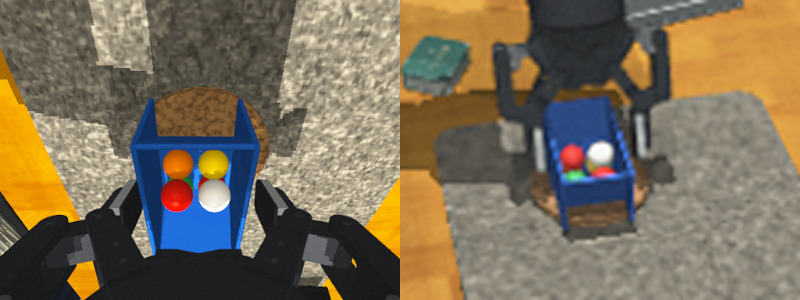

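Both fingers straddle the cheeks evenly and the sweets are all in. Closing, then a small test lift.

Emit:
send_rows --increments '[{"dr": [0,0,0],"xyz": [0,0,-0.003],"fingers": 85},{"dr": [0,0,0],"xyz": [0,0,0],"fingers": 50},{"dr": [0,0,0],"xyz": [0,0,0],"fingers": 50},{"dr": [0,0,0],"xyz": [0,0,0],"fingers": 50},{"dr": [0,0,0],"xyz": [0,0,0],"fingers": 50},{"dr": [0,0,0],"xyz": [0,0,0],"fingers": 50},{"dr": [0,0,0],"xyz": [0,0,0.01],"fingers": 50},{"dr": [0,0,0],"xyz": [0,0,0.015],"fingers": 50},{"dr": [0,0,0],"xyz": [0,0,0.02],"fingers": 50},{"dr": [0,0,0],"xyz": [0,0,0],"fingers": 50}]' --squeeze 40

```text
t: 11.45
position: [0.5029, -0.1296, 0.0916]
tool_rot: [[0.01, 1.0, 0.009], [0.939, -0.006, -0.344], [-0.344, 0.012, -0.939]]
ft_force: [0.2, -0.4, -1.4]
opening: 0.0557
gripper_force: 43.0
```

Emit:
send_rows --increments '[{"dr": [0,0,0],"xyz": [0,0,0.025],"fingers": 50},{"dr": [0,0,0],"xyz": [0,0,0.035],"fingers": 50},{"dr": [0,0,0],"xyz": [0,0,0.04],"fingers": 50},{"dr": [0,0,0],"xyz": [0,0,0.04],"fingers": 50},{"dr": [0,0,0],"xyz": [0,0,0.03],"fingers": 50},{"dr": [0,0,0],"xyz": [0.007,0.012,0.02],"fingers": 50},{"dr": [0,0,0],"xyz": [0.007,0.02,0.005],"fingers": 50},{"dr": [0,0,0],"xyz": [0.007,0.03,0],"fingers": 50},{"dr": [0,0,0],"xyz": [0.007,0.035,0],"fingers": 50},{"dr": [0,0,0],"xyz": [0.007,0.04,0],"fingers": 50},{"dr": [0,0,0],"xyz": [0.007,0.04,0],"fingers": 50},{"dr": [0,0,0],"xyz": [0.007,0.04,0],"fingers": 50},{"dr": [0,0,0],"xyz": [0.007,0.04,0],"fingers": 50},{"dr": [0,0,0],"xyz": [0.007,0.035,0],"fingers": 50},{"dr": [0,0,0],"xyz": [0.007,0.03,0],"fingers": 50},{"dr": [0,0,0],"xyz": [0.007,0.02,0],"fingers": 50},{"dr": [0,0,0],"xyz": [0.007,0.013,0],"fingers": 50},{"dr": [0,0,0],"xyz": [0.005,0.01,0],"fingers": 50},{"dr": [0,0,0],"xyz": [0,0,0],"fingers": 50},{"dr": [0,0,0],"xyz": [0,0,0],"fingers": 50}]'

```text
t: 13.45
position: [0.5892, 0.2356, 0.2822]
tool_rot: [[0.008, 1.0, 0.002], [0.94, -0.007, -0.342], [-0.342, 0.004, -0.94]]
ft_force: [0.1, -0.6, -1.6]
opening: 0.0551
gripper_force: 43.2
```

Run:
```python
from h import *
d=grab("side");e=grab("scene")
f=lambda i:cv2.resize(i,(400,300),interpolation=cv2.INTER_CUBIC)
cv2.imwrite("pics/g4.png",np.hstack([f(e["pixels"][80:272,150:406]),f(d["pixels"][80:230,200:400])]))
s=status.read_state();print(s["position"],s["joint_positions"].round(2))
```

```text
[0.58920222 0.23526873 0.28247231] [ 0.39  0.15  1.47 -0.32  1.65  0.4 ]
```

View pics/g4.png

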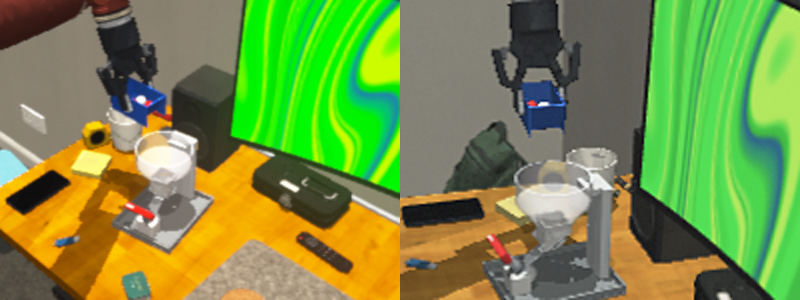

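The scoop is level and lies over the hopper's +y half with the near lip above the mouth. The hopper centre re-reads as about (0.594,0.163). Pouring by rolling about world x, keeping the lip in place.

Emit:
send_rows --increments '[{"dr": [5.6,0,0],"xyz": [0.001,0,-0.002],"fingers": 50},{"dr": [5.6,0,0],"xyz": [0.001,0,-0.002],"fingers": 50},{"dr": [5.6,0,0],"xyz": [0,0,-0.002],"fingers": 50},{"dr": [5.6,0,0],"xyz": [0,0,-0.002],"fingers": 50},{"dr": [5.6,0,0],"xyz": [0,-0.001,-0.002],"fingers": 50},{"dr": [5.6,0,0],"xyz": [0,-0.001,-0.002],"fingers": 50},{"dr": [5.6,0,0],"xyz": [0,-0.001,-0.002],"fingers": 50},{"dr": [5.6,0,0],"xyz": [0,0,0],"fingers": 50},{"dr": [0,0,0],"xyz": [0,0,0],"fingers": 50},{"dr": [2.5,0,0],"xyz": [0,-0.0014,0],"fingers": 50},{"dr": [2.5,0,0],"xyz": [0,-0.0014,0],"fingers": 50},{"dr": [2.5,0,0],"xyz": [0,-0.0014,0],"fingers": 50},{"dr": [2.5,0,0],"xyz": [0,-0.0014,0],"fingers": 50},{"dr": [2.5,0,0],"xyz": [0,-0.0014,0],"fingers": 50},{"dr": [2.5,0,0],"xyz": [0,-0.0014,0],"fingers": 50},{"dr": [2.5,0,0],"xyz": [0,-0.0014,0],"fingers": 50},{"dr": [2.5,0,0],"xyz": [0,-0.0014,0],"fingers": 50},{"dr": [2.5,0,0],"xyz": [0,-0.0014,0],"fingers": 50},{"dr": [2.5,0,0],"xyz": [0,-0.0014,0],"fingers": 50}]'

```text
t: 15.45
position: [0.5912, 0.219, 0.2688]
tool_rot: [[0.007, 1.0, 0.002], [0.647, -0.006, 0.763], [0.763, -0.004, -0.647]]
ft_force: [0.5, -0.1, -2.2]
opening: 0.0552
gripper_force: 43.6
```

Emit:
send_rows --increments '[{"dr": [2,0,0],"xyz": [0,-0.0018,0.0005],"fingers": 50},{"dr": [2,0,0],"xyz": [0,-0.0018,0.0005],"fingers": 50},{"dr": [2,0,0],"xyz": [0,-0.0018,0.0005],"fingers": 50},{"dr": [2,0,0],"xyz": [0,-0.0018,0.0005],"fingers": 50},{"dr": [2,0,0],"xyz": [0,-0.0018,0.0005],"fingers": 50},{"dr": [2,0,0],"xyz": [0,-0.0018,0.0005],"fingers": 50},{"dr": [2,0,0],"xyz": [0,-0.0018,0.0005],"fingers": 50},{"dr": [2,0,0],"xyz": [0,-0.0018,0.0005],"fingers": 50},{"dr": [2,0,0],"xyz": [0,-0.0018,0.0005],"fingers": 50},{"dr": [2,0,0],"xyz": [0,-0.0018,0.0005],"fingers": 50},{"dr": [2,0,0],"xyz": [0,-0.0018,0.0005],"fingers": 50},{"dr": [2,0,0],"xyz": [0,-0.0018,0.0005],"fingers": 50},{"dr": [2,0,0],"xyz": [0,-0.0018,0.0005],"fingers": 50},{"dr": [2,0,0],"xyz": [0,-0.0018,0.0005],"fingers": 50},{"dr": [2,0,0],"xyz": [0,-0.0018,0.0005],"fingers": 50},{"dr": [2,0,0],"xyz": [0,-0.0018,0.0005],"fingers": 50},{"dr": [2,0,0],"xyz": [0,-0.0018,0.0005],"fingers": 50},{"dr": [2,0,0],"xyz": [0,-0.0018,0.0005],"fingers": 50},{"dr": [2,0,0],"xyz": [0,-0.0018,0.0005],"fingers": 50},{"dr": [2,0,0],"xyz": [0,-0.0018,0.0005],"fingers": 50}]'

```text
t: 17.45
position: [0.5914, 0.1828, 0.2786]
tool_rot: [[0.008, 1.0, 0.002], [0.001, -0.002, 1.0], [1.0, -0.008, -0.001]]
ft_force: [0.4, -0.4, -1.6]
opening: 0.0554
gripper_force: 43.8
```

```bash
cat > sw.py <<'E'
from h import *
def blobs(c,roi):
    h=cv2.cvtColor(c["pixels"],cv2.COLOR_BGR2HSV);x0,y0,x1,y1=roi
    for n,lo,hi in(("red",(0,150,90),(7,255,255)),("red2",(172,150,90),(180,255,255)),("orange",(8,150,120),(18,255,255)),("yellow",(20,150,100),(33,255,255)),("green",(45,120,50),(90,255,255)),("blue",(108,130,40),(128,255,255))):
        m=cv2.inRange(h,lo,hi)[y0:y1,x0:x1];k,l,st,ce=cv2.connectedComponentsWithStats(m)
        print(n,[(int(a[4]),(b+[x0,y0]).round(0).tolist()) for a,b in zip(st[1:],ce[1:]) if a[4]>5][:8])
if __name__=="__main__":
    for n,r in(("side",(245,140,330,240)),("scene",(215,135,300,240))):
        c=grab(n);print(n);blobs(c,r)
    s=status.read_state();print(s["ft_force"],s["position"],s["joint_positions"].round(2),s["tool_rot"][:,2].round(2))
E
python3 sw.py
```

```text
side
red [(11, [268.0, 197.0]), (58, [250.0, 205.0])]
red2 []
orange [(73, [311.0, 190.0]), (295, [255.0, 197.0]), (873, [316.0, 221.0]), (20, [246.0, 206.0]), (111, [248.0, 233.0]), (8, [298.0, 232.0]), (20, [268.0, 239.0])]
yellow []
green [(317, [325.0, 159.0])]
blue [(27, [281.0, 141.0])]
scene
red [(2810, [255.0, 166.0]), (18, [251.0, 201.0]), (122, [288.0, 207.0]), (62, [241.0, 215.0])]
red2 []
orange [(18, [298.0, 163.0]), (6, [298.0, 176.0]), (15, [297.0, 185.0]), (29, [232.0, 190.0]), (53, [236.0, 200.0]), (13, [253.0, 199.0]), (485, [283.0, 230.0]), (12, [234.0, 232.0])]
yellow [(771, [223.0, 210.0]), (128, [292.0, 219.0]), (44, [240.0, 237.0]), (25, [270.0, 238.0])]
green [(45, [298.0, 151.0]), (9, [260.0, 199.0])]
blue [(139, [256.0, 142.0])]
[ 0.0634233   0.40457772 -0.52695497] [0.59114108 0.18284755 0.27734975] [-0.26  0.24  1.83  1.44  1.79 -0.5 ] [ 0.  1. -0.]
```

Colours now show in the duct just above the shutter (red, orange and green at scene ≈(255,200)). A short shake next, then I'll roll back level and inspect.

Emit:
send_rows --increments '[{"dr": [5,0,0],"xyz": [0,0,0.002],"fingers": 50},{"dr": [-5,0,0],"xyz": [0,0,0.002],"fingers": 50},{"dr": [5,0,0],"xyz": [0,0,0.002],"fingers": 50},{"dr": [0,0,0],"xyz": [0,0,0],"fingers": 50},{"dr": [-5,0,0],"xyz": [0,0,0.004],"fingers": 50},{"dr": [-8,0,0],"xyz": [0,0.004,0.004],"fingers": 50},{"dr": [-8,0,0],"xyz": [0,0.004,0.004],"fingers": 50},{"dr": [-8,0,0],"xyz": [0,0.004,0.004],"fingers": 50},{"dr": [-8,0,0],"xyz": [0,0.004,0],"fingers": 50},{"dr": [-8,0,0],"xyz": [0,0.004,0],"fingers": 50},{"dr": [-8,0,0],"xyz": [0,0.004,0],"fingers": 50},{"dr": [-8,0,0],"xyz": [0,0.004,0],"fingers": 50},{"dr": [-8,0,0],"xyz": [0,0.004,0],"fingers": 50},{"dr": [-8,0,0],"xyz": [0,0.004,0],"fingers": 50},{"dr": [-8,0,0],"xyz": [0,0.004,0],"fingers": 50},{"dr": [-8,0,0],"xyz": [0,0.004,0],"fingers": 50},{"dr": [-8,0,0],"xyz": [0,0.004,0],"fingers": 50},{"dr": [-8,0,0],"xyz": [0,0.004,0],"fingers": 50},{"dr": [-6,0,0],"xyz": [0,0,0],"fingers": 50},{"dr": [0,0,0],"xyz": [0,0,0],"fingers": 50}]'

```text
t: 19.55
position: [0.5905, 0.2373, 0.2988]
tool_rot: [[0.004, 1.0, 0.001], [0.938, -0.003, -0.346], [-0.346, 0.003, -0.938]]
ft_force: [-1.0, -0.3, -1.1]
opening: 0.056
gripper_force: 43.7
```

```bash
cat > sw2.py <<'E'
from sw import *
W,D,S=pickle.load(open("c2.pkl","rb"));d,e,w=grab("side"),grab("scene"),grab("wrist")
# what changed since before the pour, near hopper / desk
for n,a,b,r in(("side",D,d,(180,165,400,320)),("scene",S,e,(130,165,400,320))):
    q=np.abs(a["pixels"].astype(int)-b["pixels"]).max(2)>45;x0,y0,x1,y1=r
    k,l,st,ce=cv2.connectedComponentsWithStats(q[y0:y1,x0:x1].astype(np.uint8));print(n,[(int(t[4]),(c+[x0,y0]).round(0).tolist()) for t,c in zip(st[1:],ce[1:]) if t[4]>12])
print("side");blobs(d,(255,160,300,225));print("scene");blobs(e,(230,165,285,230))
print("wrist");blobs(w,(170,60,340,260))
wh=cv2.inRange(cv2.cvtColor(w["pixels"],cv2.COLOR_BGR2HSV),(0,0,200),(180,40,255))[60:200,190:320].sum()/255;print("white",wh)
s=status.read_state();print(s["ft_force"],s["position"],s["tool_rot"][:,2].round(3),s["opening"])
pickle.dump((d,e,w),open("c3.pkl","wb"))
E
python3 sw2.py
```

```text
side [(311, [204.0, 173.0]), (36, [226.0, 170.0]), (183, [261.0, 197.0]), (101, [282.0, 197.0]), (1400, [217.0, 224.0]), (97, [281.0, 208.0]), (922, [266.0, 274.0])]
scene [(6493, [188.0, 208.0]), (53, [263.0, 197.0]), (104, [247.0, 204.0]), (28, [132.0, 225.0]), (1008, [308.0, 275.0]), (25, [132.0, 285.0]), (229, [154.0, 311.0]), (29, [152.0, 317.0])]
side
red [(19, [284.0, 196.0]), (21, [267.0, 197.0])]
red2 []
orange [(9, [255.0, 175.0]), (71, [290.0, 194.0]), (18, [257.0, 193.0]), (12, [268.0, 193.0]), (76, [259.0, 202.0])]
yellow [(9, [281.0, 194.0])]
green [(20, [276.0, 197.0])]
blue []
scene
red [(18, [251.0, 201.0]), (74, [240.0, 215.0])]
red2 []
orange [(149, [235.0, 193.0]), (9, [280.0, 189.0]), (13, [275.0, 195.0]), (14, [253.0, 199.0]), (25, [277.0, 220.0])]
yellow [(32, [232.0, 182.0]), (117, [280.0, 196.0]), (122, [280.0, 224.0])]
green [(10, [260.0, 199.0])]
blue []
wrist
red [(283, [178.0, 149.0]), (20, [236.0, 168.0])]
red2 [(9, [179.0, 165.0])]
orange [(73, [180.0, 126.0]), (6, [333.0, 119.0]), (6, [180.0, 137.0]), (7, [186.0, 139.0]), (10, [233.0, 177.0])]
yellow [(1033, [207.0, 68.0]), (7, [263.0, 61.0]), (6, [323.0, 61.0]), (86, [329.0, 65.0]), (14, [264.0, 65.0]), (6, [216.0, 75.0]), (345, [334.0, 99.0]), (7, [324.0, 87.0])]
green []
blue [(10762, [254.0, 207.0])]
white 2816.0
[ 0.28958867  0.22496841 -0.29914348] [0.59140578 0.23463018 0.30058757] [ 0.002 -0.344 -0.939] 0.055849327025477805
```

Run:
```python
from h import *
d,e,w=pickle.load(open("c3.pkl","rb"))
for n,a,b in(("red",(251,201),(267,197)),("green",(260,199),(276,197)),("orange",(253,199),(268,193))):
    X,g=tri(e,a,d,b);print(n,X.round(3),g.round(4),proj(w,X).round(0))
for p in((.594,.163,.12),(.509,.155,.08)):print(proj(w,p))
# colours in scoop interior
h=cv2.cvtColor(w["pixels"],cv2.COLOR_BGR2HSV)
b=cv2.inRange(h,(105,100,30),(130,255,255));k,l,st,ce=cv2.connectedComponentsWithStats(b);i=1+st[1:,4].argmax();print(st[i])
for r in range(110,320,12): print(r,"".join("b" if b[r,c] else ("k" if h[r,c,2]<60 else ("w" if h[r,c,1]<60 else "c")) for c in range(150,360,4)))
```

```text
red [0.562 0.154 0.105] 0.0007 [[229. 174.]]
green [0.585 0.135 0.112] 0.0018 [[249. 190.]]
orange [0.562 0.144 0.123] 0.0035 [[228. 189.]]
[[255.85590424 174.0356026 ]]
[[187.31502607 162.32185544]]
[  169   128   171   198 22586]
110 ccccccccwwwwwwwwwwwwwwwwwwwwwwwwwwwwwwwwwwwwccccccccc
122 cccccccccwwwwwwwwwwwwwwwwwwwwwwwwwwwwwwwwwwwwcccccccc
134 ccccccccccwbbwwwwwwwwwwwwwwwwwwwwwwwwwwwbbwwwwwcccccc
146 ccccccccccbbbwwwwwwwwwwwwwwwwwwwwwwwwwwwbbbwwwwwwcccc
158 ccccccwcbbbbbwwwwwwwwwwwwwwwwwwwwwwwwwwbbbbbwwwwwwccc
170 cccccccbbbbbbbwwwwwwwwwwwwwwwwwwwwwwccwbbbbbbbwwwwccc
182 cwccccbbbbbbbbbbbbbbbbbbbbbbbbbbbbbbbbbbbbbbbbbwwwccc
194 cccccbbbbbbbbbbbbbbbbbbbbbbbbbbbbbbbbbbbbbbbbbbbwwccc
206 ccccccbbbbbbbbbbbbbbbbbbbbbbbbbbbbbbbbbbbbbbbbbwwwccc
218 ccccccbbbbbbbbbbbbbbbbbcbbbbbbbbbbbbbbbbbbbbbbwcccccc
230 wwwwwwwbbbbbbbbbbbbbbbbbbbbbbbbbbbbbbbbbbbbbbbccccccc
242 wwwwkkkwbbbbbbbbbbbbbbbbbbbbbbbbbbbbbbbbbbbbbwkkccccc
254 cwkkkwwwbbbbbbbbbbbbbbbbbbbbbbbbbbbbbbbbbbbbbwwwkkcck
266 kkkkkkwwkbbbbbbbbbbbbbbbbbbbbbbbbbbbbbbbbbbbkwwkkkkkk
278 kkkkkkkkkbbbbbbbbbbbbbbbbbbbbbbbbbbbbbbbbbbkkkkkkkkkk
290 kkkkkkkkkkbbbbbbbbbbbbbbbbbbbbbbbbbbbbbbbbbkkkkkkkkkk
302 kkkkkkkkkkwbbbbbbbbbbbbbbbbbbbbbbbbbbbbbbbckkkkkkkkkk
314 kkkkkkkkkkkcbbbbbbbbbbbbbbbbbbbbbbbbbbbbbckkkkkkkkkkk
```

The scoop is empty (all blue inside) and the sweets triangulate inside the hopper at z ≈ 0.105–0.12. Returning to the coaster.

Emit:
send_rows --increments '[{"dr": [0,0,0],"xyz": [0,-0.02,0],"fingers": 50},{"dr": [0,0,0],"xyz": [-0.01,-0.04,0],"fingers": 50},{"dr": [0,0,0],"xyz": [-0.01,-0.045,0],"fingers": 50},{"dr": [0,0,0],"xyz": [-0.01,-0.045,0],"fingers": 50},{"dr": [0,0,0],"xyz": [-0.01,-0.045,0],"fingers": 50},{"dr": [0,0,0],"xyz": [-0.01,-0.045,0],"fingers": 50},{"dr": [0,0,0],"xyz": [-0.01,-0.045,0],"fingers": 50},{"dr": [0,0,0],"xyz": [-0.01,-0.04,0],"fingers": 50},{"dr": [0,0,0],"xyz": [-0.01,-0.025,0],"fingers": 50},{"dr": [0,0,0],"xyz": [-0.009,-0.014,-0.02],"fingers": 50},{"dr": [0,0,0],"xyz": [0,0,-0.04],"fingers": 50},{"dr": [0,0,0],"xyz": [0,0,-0.04],"fingers": 50},{"dr": [0,0,0],"xyz": [0,0,-0.04],"fingers": 50},{"dr": [0,0,0],"xyz": [0,0,-0.04],"fingers": 50},{"dr": [0,0,0],"xyz": [0,0,-0.03],"fingers": 50},{"dr": [0,0,0],"xyz": [0,0,-0.02],"fingers": 50},{"dr": [0,0,0],"xyz": [0,0,0],"fingers": 50},{"dr": [0,0,0],"xyz": [0,0,0],"fingers": 50}]'

```text
t: 21.5
position: [0.5022, -0.1302, 0.0714]
tool_rot: [[0.01, 1.0, 0.003], [0.938, -0.008, -0.346], [-0.346, 0.006, -0.938]]
ft_force: [0.1, 0.2, -1.1]
opening: 0.0552
gripper_force: 43.7
```

Emit:
send_rows --increments '[{"dr": [0,0,0],"xyz": [0,0,-0.01],"fingers": 50},{"dr": [0,0,0],"xyz": [0,0,-0.007],"fingers": 50},{"dr": [0,0,0],"xyz": [0,0,-0.005],"fingers": 50},{"dr": [0,0,0],"xyz": [0,0,-0.002],"fingers": 50},{"dr": [0,0,0],"xyz": [0,0,0],"fingers": 50}]'

```text
t: 22.0
position: [0.5022, -0.1289, 0.0461]
tool_rot: [[0.007, 1.0, 0.002], [0.939, -0.006, -0.345], [-0.345, 0.004, -0.939]]
ft_force: [-0.9, 0.4, -1.4]
opening: 0.0553
gripper_force: 43.7
```

Emit:
send_rows --increments '[{"dr": [0,0,0],"xyz": [0,0,-0.001],"fingers": 50},{"dr": [0,0,0],"xyz": [0,0,-0.001],"fingers": 50},{"dr": [0,0,0],"xyz": [0,0,0],"fingers": 50}]'

```text
t: 22.3
position: [0.5024, -0.129, 0.0445]
tool_rot: [[0.008, 1.0, 0.002], [0.938, -0.007, -0.345], [-0.345, 0.005, -0.939]]
ft_force: [-0.1, 0.4, -1.6]
opening: 0.0553
gripper_force: 43.7
```

Emit:
send_rows --increments '[{"dr": [0,0,0],"xyz": [0,0,-0.001],"fingers": 50},{"dr": [0,0,0],"xyz": [0,0,0],"fingers": 50}]'

```text
t: 22.5
position: [0.5023, -0.129, 0.0434]
tool_rot: [[0.008, 1.0, 0.002], [0.939, -0.007, -0.345], [-0.345, 0.005, -0.939]]
ft_force: [-0.1, 0.5, -0.7]
opening: 0.0556
gripper_force: 43.7
```

Emit:
send_rows --increments '[{"dr": [0,0,0],"xyz": [0,0,-0.001],"fingers": 50},{"dr": [0,0,0],"xyz": [0,0,0],"fingers": 50}]'

```text
t: 22.7
position: [0.5025, -0.1291, 0.0429]
tool_rot: [[0.008, 1.0, 0.002], [0.938, -0.007, -0.346], [-0.345, 0.005, -0.938]]
ft_force: [-0.8, 0.3, 2.1]
opening: 0.0557
gripper_force: 44.1
```

Contact felt (+2 N). Releasing and lifting clear.

Emit:
send_rows --increments '[{"dr": [0,0,0],"xyz": [0,0,0],"fingers": 60},{"dr": [0,0,0],"xyz": [0,0,0],"fingers": 75},{"dr": [0,0,0],"xyz": [0,0,0],"fingers": 85},{"dr": [0,0,0],"xyz": [0,0,0],"fingers": 85},{"dr": [0,0,0],"xyz": [0,0,0],"fingers": 85},{"dr": [0,0,0],"xyz": [0,0,0.01],"fingers": 85},{"dr": [0,0,0],"xyz": [0,0,0.02],"fingers": 85},{"dr": [0,0,0],"xyz": [0,0,0.03],"fingers": 85},{"dr": [0,0,0],"xyz": [0,0,0.03],"fingers": 85},{"dr": [0,0,0],"xyz": [0,0,0.03],"fingers": 85},{"dr": [6.67,0,0],"xyz": [0,0,0.02],"fingers": 85},{"dr": [6.67,0,0],"xyz": [0,0,0.02],"fingers": 85},{"dr": [6.67,0,0],"xyz": [0,0,0],"fingers": 85},{"dr": [0,0,0],"xyz": [0,0,0],"fingers": 85},{"dr": [0,0,0],"xyz": [0,0,0],"fingers": 85}]'

```text
t: 24.2
position: [0.502, -0.1294, 0.2024]
tool_rot: [[0.009, 1.0, 0.002], [1.0, -0.009, -0.005], [-0.005, 0.002, -1.0]]
ft_force: [0.4, 0.4, -0.9]
opening: 0.0724
gripper_force: 0.0
```

Run:
```python
from sw import *
w,d,e=grab("wrist"),grab("side"),grab("scene");W0,D0,S0=pickle.load(open("c2.pkl","rb"))
h=cv2.cvtColor(w["pixels"],cv2.COLOR_BGR2HSV);b=cv2.inRange(h,(105,100,30),(130,255,255));b[:90]=0
k,l,st,ce=cv2.connectedComponentsWithStats(b);i=1+st[1:,4].argmax()
p=np.argwhere(l==i)[:,::-1].astype(np.float32);print(st[i]);B=cv2.boxPoints(cv2.minAreaRect(p))
P=np.array([onz(w,u,.062) for u in B]);print(P.round(4).tolist(),P.mean(0).round(4))
print("sizes",[np.linalg.norm(P[j]-P[(j+1)%4]).round(4) for j in range(4)])
fill=cv2.contourArea(cv2.convexHull(p));print("hull",fill,"blue",st[i][4])
for n,c in(("side",d),("scene",e)):
    m=cv2.inRange(cv2.cvtColor(c["pixels"],cv2.COLOR_BGR2HSV),(108,130,40),(128,255,255));m[:230]=0
    k,l,s_,c_=cv2.connectedComponentsWithStats(m);i=1+s_[1:,4].argmax();print(n,s_[i],c_[i])
for n,a,c,r in(("side",D0,d,(180,165,400,320)),("scene",S0,e,(130,165,400,320))):
    q=np.abs(a["pixels"].astype(int)-c["pixels"]).max(2)>45;x0,y0,x1,y1=r
    k,l,s_,c_=cv2.connectedComponentsWithStats(q[y0:y1,x0:x1].astype(np.uint8));print(n,[(int(t[4]),(f+[x0,y0]).round(0).tolist()) for t,f in zip(s_[1:],c_[1:]) if t[4]>12])
# handle crosswise still?
for c,r in((d,(235,190,265,215)),(e,(225,200,260,230))):
    hh=cv2.cvtColor(c["pixels"],cv2.COLOR_BGR2HSV);h0=cv2.cvtColor((D0 if c is d else S0)["pixels"],cv2.COLOR_BGR2HSV)
    for z in(h0,hh):
        m=cv2.inRange(z,(0,170,90),(6,255,255))[r[1]:r[3],r[0]:r[2]];print(cv2.minAreaRect(np.argwhere(m)[:,::-1].astype(np.float32)))
print(status.read_state()["position"])
```

```text
[ 223  121   63  109 6334]
[[0.4717, -0.1784, 0.062], [0.4756, -0.0748, 0.062], [0.5305, -0.0752, 0.062], [0.5326, -0.179, 0.062]] [ 0.5026 -0.1269  0.062 ]
sizes [np.float64(0.1037), np.float64(0.055), np.float64(0.1038), np.float64(0.0609)]
hull 6408.5 blue 6334
side [254 254  28  40 716] [266.59357542 270.79608939]
scene [290 255  39  38 797] [307.76286073 272.28983689]
side [(331, [204.0, 173.0]), (36, [226.0, 169.0]), (1725, [266.0, 191.0]), (15, [268.0, 165.0]), (490, [208.0, 239.0]), (30, [260.0, 256.0]), (1583, [239.0, 282.0]), (248, [262.0, 272.0]), (47, [256.0, 287.0]), (22, [249.0, 288.0])]
scene [(34, [133.0, 167.0]), (7160, [232.0, 191.0]), (48, [263.0, 197.0]), (46, [252.0, 200.0]), (31, [332.0, 207.0]), (35, [132.0, 224.0]), (749, [218.0, 264.0]), (113, [318.0, 265.0]), (85, [296.0, 261.0]), (208, [310.0, 275.0]), (33, [132.0, 275.0]), (1625, [276.0, 297.0]), (55, [299.0, 284.0]), (44, [133.0, 285.0]), (25, [300.0, 293.0]), (328, [155.0, 312.0])]
((14.269230842590332, 14.153844833374023), (15.531606674194336, 4.160251617431641), 56.3099365234375)
((14.280000686645508, 14.040000915527344), (15.600000381469727, 4.0), 53.13010025024414)
((15.100000381469727, 14.800000190734863), (16.099689483642578, 4.0249223709106445), 26.56505012512207)
((20.743404388427734, 11.490873336791992), (13.64643383026123, 24.050153732299805), 54.1623420715332)
[ 0.50184771 -0.1280507   0.20150508]
```

The scoop stands upright and empty at (0.503,-0.127), the handle is unchanged in the side view, and the gripper is clear. Handing in.

```bash
python3 -c "
from rig import robot
print(robot.sign_off())"
```

```text
the job is handed in; nothing more can be done
None
```

I turned the shutter shut against its stop, poured the sweets into the hopper, stood the empty scoop upright on the coaster and handed the job in at about 24 s. The scoop is visibly empty, but I could only pick out some of the six sweets in the hopper and did not count them all.

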